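# Release the ratchet clamp and take out the vee block

### The job

Tip the yellow pawl lever over so that the pawl stays lifted, then push the red tab to slide the clamp bar back all the way. Take the brass vee block out and set it gently, upright, in the wooden tray, and leave the clamp open and everything else on the counter where it is.

Things in the scene. Friction and masses are not known exactly. Their poses are not given: they have to be found in the camera images.
- clamp: Ratchet clamp bolted to the counter, may stand turned. Blue bed plate 250x110x15 mm (x -140..+110, y +-55 mm). Origin on the counter surface; x runs along the bar toward the fixed jaw, z up; all 'clamp' coordinates are in this frame. Fixed jaw: dark steel, inner face at x = +86 mm, 56 mm wide, top z = 60 mm.
- clamp_bar (a joint): Slide of the steel ratchet bar with the moving jaw: 0 (clamped) to 0.050 m (fully back), growing as the jaw moves along the clamp's -x, away from the fixed jaw. Friction 3 N; stays where left. While the pawl is down it gives only about 1 mm.
- jaw_lip (a point): Middle of the top edge of the moving jaw's lip that overhangs the work by 14 mm, z = 60 mm (lip 7 mm thick, 50 mm wide in y). At joint 0 it is at clamp x = +8 mm and the jaw face below it at x = -6 mm; the work cannot be lifted out before the bar goes back.
- red_tab (a point): Middle of the top edge of the red upright push tab on the moving jaw: 10 mm thick along the clamp's x, 36 mm wide (y), standing from z = 60 mm (top of the lip) to 115 mm. At joint 0 it is at clamp x = -24 mm. Its face toward the work (+x) is free to be pushed.
- pawl (a joint): Hinge of the brass ratchet pawl: 0 = nose down in the teeth, 1.05 rad = fully lifted. Its lever leans 30 degrees toward the clamp's +x (the jaws) at 0, and 30 degrees toward -x at 1.05; pushing its top along -x lifts the nose (under 2 N). Over-centre: well past upright (0.52 rad) it falls over and stays lifted by its weight; short of that it may drop back.
- pawl_pin (a point): Middle of the pawl's hinge pin, which lies along the clamp's y at clamp x = -120, z = 44 mm, between two dark cheeks (x -136..-100, y +-21 mm, top z = 52 mm).
- yellow_pad (a point): Middle of the top edge of the yellow thumb pad on the pawl lever, 61 mm from the hinge pin. The pad is 12 mm thick, 30 mm wide along the clamp's y and reaches 22 mm down the lever. Its face toward the jaws is free to be pushed; about 55 mm of free room lie between it and the red tab at the start.
- vee_block: The work: brass vee block, 40 (its x) x 90 (its y) x 28 mm (z), about 0.62 kg, origin mid-underside, z up. Clamped with its y along the clamp's x, on strips 8 mm above the bed (32 mm wide, so fingertips can reach below it beside them). Vee notch across the top middle, y +-20 mm, down to z = 14 to 17 mm; below that its sides are full and can be gripped across x at the middle.
- tray: Shallow fixed wooden tray with grey lining, 140 (its x) x 150 (its y) x 22 mm, walls 6 mm, floor 6 mm above its underside; origin in the middle of the underside. It stands on a 4 mm steel plate lying on the counter.
- terracotta_bowl_0: Bystander, not to be disturbed: terracotta bowl at the back of the counter, 124 mm wide, 75 mm high
- blue_lid_jar: Bystander, not to be disturbed: white jar with a blue lid, 69 mm wide, 77 mm high
- small_can_0: Bystander, not to be disturbed: white can with a black cap, 60 mm wide, 85 mm high
- form_block_0: Bystander, not to be disturbed: maple forming block with a saddle cut, 88x107x33 mm
- spout_0: Bystander, not to be disturbed: curved copper spout, 129 mm long
Things that resemble listed ones, but are neither listed nor needed, are in the scene too. There is more than one size of the vee_block; the job needs the smaller.

How it is judged:
On the way, in this order (a step that is already met when the one before it is completed fails the run):
1. The pawl is lifted while the bar is still home and the block in the clamp (value of joint pawl above 0.8 rad and value of joint clamp_bar below 0.01 m and distance of vee_block from where it was at the start of the episode below 0.02 m), for 0.1 s.
2. The bar is slid back (over 40 mm of its 50) with the block still lying in the clamp (value of joint pawl above 0.8 rad and value of joint clamp_bar above 0.04 m and z of vee_block in the frame of clamp below 0.035 m), for 0.2 s.
3. The block is lifted clear of the clamp (value of joint pawl above 0.8 rad and value of joint clamp_bar above 0.04 m and z of vee_block in the frame of clamp above 0.06 m), for 0.05 s.
At the end, for the whole second after the job is handed in: The vee block lies upright (within 0.1 rad) and still on the floor of the tray, inside its walls (its middle within 50 mm of the tray's middle along each tray axis); the pawl is still lifted (over 0.8 rad) and the bar still back (over 40 mm) (value of joint pawl above 0.8 rad and value of joint clamp_bar above 0.04 m and x of vee_block in the frame of tray between -0.05 and 0.05 m and y of vee_block in the frame of tray between -0.05 and 0.05 m and z of vee_block in the frame of tray between 0.003 and 0.01 m and angle between vee_block's own z axis and vertical below 0.1 rad and linear speed of vee_block below 0.02 m/s); the robot touches nothing.
It fails at once if The vee block is dropped or thrown (over 0.6 m/s while out of the fingers) (linear speed of vee_block above 0.6 m/s and contact force between the fingers and vee_block below 0.1 N).
It fails at once if A bystander on the counter is shifted by more than 25 mm (distance of any of terracotta_bowl_0, blue_lid_jar, small_can_0, form_block_0, spout_0 from where it was at the start of the episode above 0.025 m).
It also fails if it takes over 61 s, if anything falls off the work surface, if the arm or the gripper's body presses on something with over 40 N, if the wrist force passes 120 N, or if a joint passes its speed limit or range.

### The arm

A 6-joint arm with a two-finger parallel gripper is mounted at the origin on a cart in front of the work surface, level with it; the furniture and walls round the work are solid. World frame = base frame: x ahead of the robot, y to its left, z up, the work surface at z = 0. Lengths are in m, angles in rad, forces in N, time in s.
With the tool pointing down it reaches from about 0.325 to 1 m from the base axis. Payload 5.1 kg.
Tool frame: the origin (TCP) lies at the very end of the fingers, on their centre line; the grasp point (between the pads) lies 19 mm behind it (env.grasp_offset is the distance from the TCP to the grasp point, in m); z points along the fingers, y is the line along which they close (so a half turn about z gives the same grasp; the last joint's range is limited). The gripper opens to 85 mm and grips with 20 to 120 N. Pads are 22 mm wide; open, the fingers measure 114 mm over their backs; the gripper's body (76 mm by 85 mm) begins 54 mm behind the grasp point. The pads swing forward as they close: fully open they stand 13 mm farther back than shut.
Start: joints at [-1.393, 0.124, 1.65, -0, 1.367, -0.083], TCP at [0.168, -0.628, 0.231] pointing down, gripper open.
Joint ranges: [-2.61, 2.61], [-1.02, 2.33], [0.03, 2.71], [-1.35, 4.49], [0.32, 2.68], [-2.91, 2.91]. Speed limits (rad/s): [2.57, 2.57, 3.14, 3.14, 3.14, 3.14].

### API

Orientations are given as a unit quaternion [x, y, z, w].
In Python, from workcell import sense, optics, ticket, env gives the robot as it stands.
- The arm moves only by the tool play_rows, never from a script. Its argument "moves" is text: rows parted by semicolons, each of 6 numbers parted by spaces: the shift along the tool's x, y, z in m, then the turn, a rotation vector about the tool's x, y, z in degrees. A call has 1 to 12 rows; each row shifts and turns the commanded pose from where the row before left it, along the tool's axes as they then stand; what a row does not reach is not made up. A row lasts 1/10 s, in which the tool goes at most 50 mm and 8.59 degrees, less where a joint would pass 70% of its speed; a pose out of reach is approached as far as the arm can. A call with a gripper value outside its range is refused whole. "grip" is the closure, from 0 (fully open) to 1 (shut), set as the call begins (left out, the last holds). The fingers move at their own pace and stop on an object; the grip force is fixed at half the most. Time passes only in rows, so rows that do not move let the fingers close. It gives the time, the measured TCP pose, the force, the opening and the grip force at its end, in the units of the state.
- sense(): the state, without advancing time (a new reading comes with each control period).
- optics.grab_frame(name): name is "side" or "top"; returns the picture (400x640x3 uint8, red, green, blue); there is no depth.
- optics.camera_model(name): a dict with "camera_matrix" (3x3 intrinsics, pixels), "extrinsics" (4x4, takes a point from world to camera coordinates). Camera axes: x right, y up, looking along -z (the intrinsics and any distortion apply to the point x, -y, -z); pixel columns grow to the right and rows downward; lengths in m; the calibration is good to about 2 mm. A picture is of the moment at which its call begins. camera_model takes no time and is no camera call.
- ticket.job_done(): hands the job in; it is judged then, once.
The state is a dict: "t": time; "qpos": joint angles; "dq": joint speeds; "tau": joint torques, N m; "position": TCP position; "ee_rot": TCP orientation; "wrist_force": force on the tool from outside, world axes, zero at the start; "ft_torque": the same for the moment, N m; "width": opening from 0.0 (shut) to 1.0 (fully open); "grip_force": force on a finger pad.
Only numpy, scipy, OpenCV 4.12 (cv2) and the standard library are available. Lean on these libraries where they do the work, as an engineer would, in place of code of your own. Each camera call takes 0.05 s, during which the arm holds its last target. There are 200 camera calls.

## Working session

There is one attempt and no reset: what is moved stays moved. The work goes in short steps, Python scripts to look and compute and a tool call to move; the robot and the scene stay as the last step left them, time stands still between calls to the robot, and variables do not carry over. Pictures are saved under pics/ and viewed, at most 10 in all, crops included, and the job is handed in when it is done.

Besides the shell and the picture viewer there is one more tool, called after "Request:" by a JSON object that holds its "fn" and its "kwargs". play_rows: Moves the arm, as the interface text tells. Its arguments: {"type":"object","properties":{"moves":{"type":"string"},"grip":{"type":"number"}},"required":["moves"]}

```bash
mkdir -p pics; ls
python3 - <<'E'
from workcell import sense, optics, env
import cv2,numpy as np
for n in("top","side"):
    im=optics.grab_frame(n); cv2.imwrite(f"pics/{n}0.png",im[:,:,::-1])
    m=optics.camera_model(n); print(n,{k:(np.round(v,4).tolist() if not isinstance(v,str) else v) for k,v in m.items()})
print(sense())
E
```

```text
pics
top {'camera_matrix': [[360.9337, 0.0, 317.481], [0.0, 360.9337, 209.3235], [0.0, 0.0, 1.0]], 'extrinsics': [[0.0053, -0.9997, 0.0227, -0.1052], [0.9955, 0.0074, 0.0941, -0.5555], [-0.0942, 0.0221, 0.9953, -1.2544], [0.0, 0.0, 0.0, 1.0]]}
side {'camera_matrix': [[457.0894, 0.0, 323.576], [0.0, 457.0894, 194.0341], [0.0, 0.0, 1.0]], 'extrinsics': [[0.589, 0.808, -0.0116, -0.2543], [-0.6096, 0.4537, 0.65, 0.292], [0.5304, -0.3758, 0.7599, -1.8511], [0.0, 0.0, 0.0, 1.0]]}
{'t': 0.1, 'qpos': array([-1.39260959e+00,  1.24457949e-01,  1.65150875e+00,  1.47602208e-05,
        1.36752548e+00, -8.26017962e-02]), 'dq': array([-0.00086284, -0.00149832, -0.00399453, -0.0010833 , -0.00150045,
       -0.00163971]), 'tau': array([ 2.88437795e-04, -4.24931431e+01, -3.66654289e+01, -3.81163227e-05,
        3.98491960e-03,  1.15510315e-05]), 'position': array([ 0.16747532, -0.62748993,  0.23018122]), 'ee_rot': array([ 9.91510454e-01,  1.30023530e-01, -3.81558152e-05, -9.49025183e-04]), 'wrist_force': array([-0.36004006,  0.49103137,  0.04479071]), 'ft_torque': array([0.02833256, 0.03060935, 0.03544792]), 'grip_force': 0.0, 'width': 1.0012449013485236}
```

View pics/top0.png

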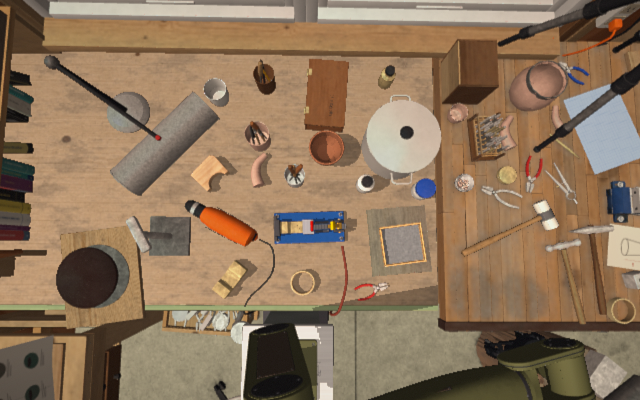

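View pics/side0.png

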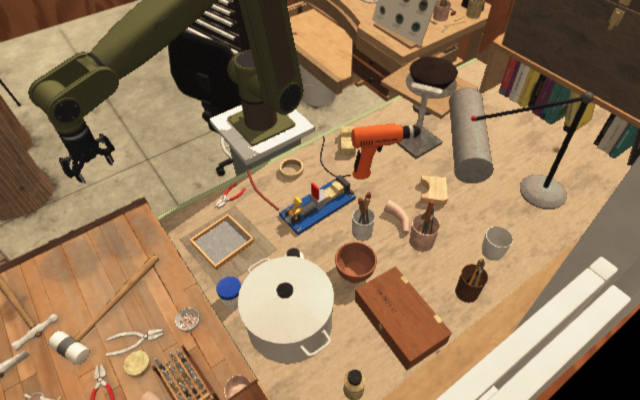

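The top view shows the blue clamp at about (310,227) with the block to its left, and the tray at about (403,243). The side view shows the clamp at (317,203) and the tray at (222,240). I'll crop in on both.

```bash
cat > h.py <<'E'
import cv2,numpy as np
from workcell import sense,optics,env
def cam(n):
    m=optics.camera_model(n); return np.array(m["camera_matrix"]),np.array(m["extrinsics"])
def ray(n,px):
    K,E=cam(n); u=np.linalg.solve(K,[px[0],px[1],1.]); d=E[:3,:3].T@[u[0],-u[1],-u[2]]
    return -E[:3,:3].T@E[:3,3],d/np.linalg.norm(d)
def plane(n,px,z):
    o,d=ray(n,px); return o+d*(z-o[2])/d[2]
def tri(pt,ps):
    (a,u),(b,v)=ray("top",pt),ray("side",ps)
    s=np.linalg.lstsq(np.c_[u,-v],b-a,rcond=None)[0]; p,q=a+u*s[0],b+v*s[1]
    return (p+q)/2,np.linalg.norm(p-q)
def proj(n,P):
    K,E=cam(n); c=E[:3,:3]@P+E[:3,3]; q=K@[c[0],-c[1],-c[2]]; return q[:2]/q[2]
E
python3 - <<'E'
import cv2,numpy as np
t=cv2.imread("pics/top0.png");s=cv2.imread("pics/side0.png")
a=cv2.resize(t[195:285,260:440],None,fx=4.4,fy=4.4,interpolation=cv2.INTER_CUBIC)
cv2.imwrite("pics/tc.png",a)
b=cv2.resize(s[165:275,180:360],None,fx=4.4,fy=4.4,interpolation=cv2.INTER_CUBIC)
cv2.imwrite("pics/sc.png",b)
E
```

```text
(no output)
```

View pics/tc.png

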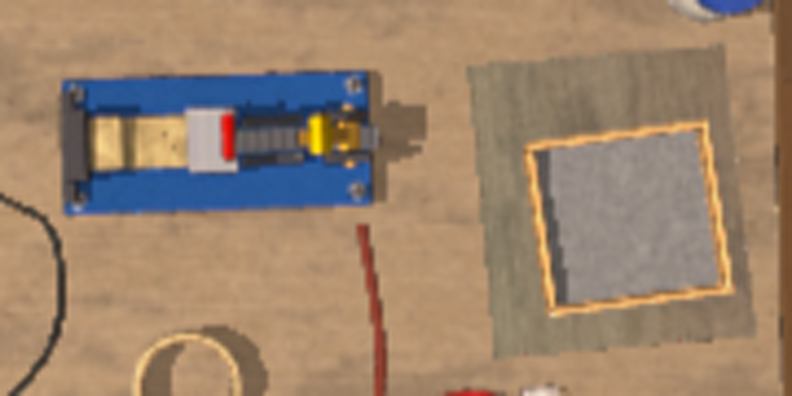

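View pics/sc.png

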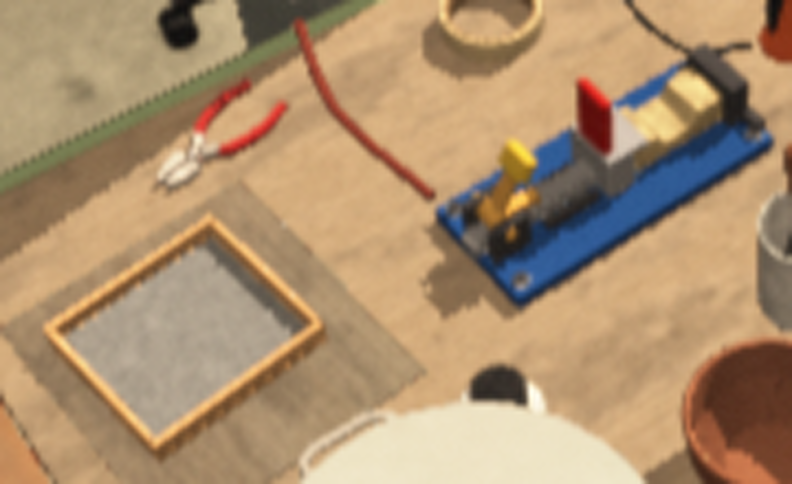

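The crops confirm that the clamp's x axis runs to the left in the top view. There the yellow pad is at crop (322,133), the red tab at (229,136), the block at (135,143) and the tray at (630,218). Next I'll measure these.

```bash
cat > m.py <<'E'
from h import *
t=cv2.imread("pics/top0.png");s=cv2.imread("pics/side0.png")
def mask(im,lo,hi,box):
    x0,y0,x1,y1=box; m=np.zeros(im.shape[:2],np.uint8)
    m[y0:y1,x0:x1]=cv2.inRange(cv2.cvtColor(im,cv2.COLOR_BGR2HSV),lo,hi)[y0:y1,x0:x1]
    n,l,st,_=cv2.connectedComponentsWithStats(m); k=1+np.argmax(st[1:,4]); return np.argwhere(l==k)[:,::-1].astype(float)
def rect(n,pts,z):
    w=np.array([plane(n,p,z)[:2] for p in pts],np.float32)*1000
    r=cv2.minAreaRect(w); return np.round(r[0],1),np.round(r[1],1),round(r[2],2)
BT=(262,200,355,250);BS=(270,170,360,240)
for n,im,b in(("top",t,BT),("side",s,BS)): print("blue",n,rect(n,mask(im,(100,100,40),(125,255,255),b),.015))
for c,lo,hi in(("red",(0,170,90),(7,255,255)),("yel",(22,190,150),(32,255,255))):
    a=mask(t,lo,hi,BT);d=mask(s,lo,hi,BS); print(c,len(a),a.min(0),a.max(0),a.mean(0),len(d),d.min(0),d.max(0),"cent tri",tri(a.mean(0),d.mean(0)))
f=lambda u,v,x0,y0:((u+.5)/4.4-.5+x0,(v+.5)/4.4-.5+y0)
T=lambda u,v:f(u,v,260,195); S=lambda u,v:f(u,v,180,165)
TC=[(528,148),(707,124),(730,291),(553,313)]      # tray outer top corners, image TL TR BR BL
SC=[(208,217),(46,328),(155,450),(322,324)]
# world: top TL -> far,left ; match by world
for p in TC: print("trayT",plane("top",T(*p),.026).round(4))
for p in SC: print("trayS",plane("side",S(*p),.026).round(4))
for a,b in((0,3),(1,2),(2,1),(3,0)): print(TC[a],SC[b],[np.round(x,4) for x in tri(T(*TC[a]),S(*SC[b]))])
E
python3 m.py
```

```text
blue top (array([462.3, -78.1]), array([ 43.5, 231.9]), 2.59)
blue side (array([528.4, -74.6]), array([ 51.5, 245.5]), 2.34)
red 20 [311. 221.] [312. 230.] [311.5 225.5] 79 [311. 183.] [318. 198.] cent tri (array([ 0.49521456, -0.08089121,  0.08949072]), np.float64(0.0009625180194561373))
yel 27 [330. 221.] [333. 229.] [331.40740741 225.25925926] 4 [296. 198.] [299. 201.] cent tri (array([ 0.49615359, -0.14796285,  0.09260274]), np.float64(0.0015254325714309258))
trayT [ 0.4904 -0.3228  0.026 ]
trayT [ 0.5108 -0.4687  0.026 ]
trayT [ 0.3767 -0.4844  0.026 ]
trayT [ 0.3586 -0.3414  0.026 ]
trayS [ 0.3595 -0.3428  0.026 ]
trayS [ 0.38   -0.4852  0.026 ]
trayS [ 0.5183 -0.4691  0.026 ]
trayS [ 0.4955 -0.3235  0.026 ]
(528, 148) (322, 324) [array([ 0.4912, -0.323 ,  0.0206]), np.float64(0.0021)]
(707, 124) (155, 450) [array([ 0.5121, -0.4695,  0.0183]), np.float64(0.0034)]
(730, 291) (46, 328) [array([ 0.3767, -0.4851,  0.0223]), np.float64(0.0009)]
(553, 313) (208, 217) [array([ 0.3584, -0.3421,  0.0243]), np.float64(0.0007)]
```

```bash
cat >> m.py <<'E'
print("----")
CT=[(64,80),(369,72),(372,212),(66,214)]; CS=[(771,142),(520,304),(437,210)]
wt=np.array([plane("top",T(*p),.015)for p in CT]); ws=np.array([plane("side",S(*p),.015)for p in CS])
print(wt.round(4),"\n",ws.round(4))
for a,b in((0,0),(1,1),(2,2)): print("corner tri",[np.round(x,4) for x in tri(T(*CT[a]),S(*CS[b]))])
ctr=wt.mean(0); ex=(wt[0]+wt[3]-wt[1]-wt[2])[:2]; ex/=np.linalg.norm(ex); ey=np.array([-ex[1],ex[0]])
O=ctr[:2]+.015*ex; print("O",O.round(4),"yaw",np.degrees(np.arctan2(ex[1],ex[0])))
for nm,p in dict(red_T=(229,115),red_T2=(229,157)).items(): print(nm,plane("top",T(*p),.115).round(4))
print("red top tri", tri(T(229,136),S(593,86)))
print("yel top tri", tri(T(320,133),S(518,147)))
print("block top mid tri (near jaw flat)", tri(T(160,143),S(655,128)))
def C(x,y,z): return np.r_[O+x*ex+y*ey,z]
for nm,P in dict(tab=C(-.024,0,.115),pad=C(-.0895,0,.097),block=C(.041,0,.051),jaw=C(.086,0,.06),lip=C(.008,0,.06)).items():
    a=proj("top",P);b=proj("side",P); print(nm,P.round(4),((a-[260,195])*4.4).round(),((b-[180,165])*4.4).round())
E
python3 m.py|sed '1,/----/d'
```

```text
[[ 0.5437  0.0528  0.015 ]
 [ 0.552  -0.1954  0.015 ]
 [ 0.4383 -0.1976  0.015 ]
 [ 0.4354  0.0494  0.015 ]] 
 [[ 0.5472  0.0487  0.015 ]
 [ 0.5589 -0.1952  0.015 ]
 [ 0.4487 -0.1969  0.015 ]]
corner tri [array([0.5438, 0.0527, 0.0091]), np.float64(0.0015)]
corner tri [array([ 0.5537, -0.1944,  0.0083]), np.float64(0.0038)]
corner tri [array([ 0.44  , -0.1959,  0.0053]), np.float64(0.0061)]
O [ 0.492  -0.0577] yaw 91.30396438847802
red_T [ 0.5099 -0.0808  0.115 ]
red_T2 [ 0.4784 -0.081   0.115 ]
red top tri (array([ 0.49406041, -0.08061933,  0.11924335]), np.float64(0.0005002919139703055))
yel top tri (array([ 0.4974927, -0.1497896,  0.1024651]), np.float64(7.926458638471543e-05))
block top mid tri (near jaw flat) (array([ 0.49297719, -0.02518955,  0.03230702]), np.float64(0.0025929002806343226))
tab [ 0.4926 -0.0817  0.115 ] [228. 136.] [589.  88.]
pad [ 0.4941 -0.1472  0.097 ] [314. 136.] [517. 146.]
block [ 0.4911 -0.0167  0.051 ] [145. 142.] [659. 104.]
jaw [0.4901 0.0283 0.06  ] [ 87. 142.] [705.  70.]
lip [ 0.4918 -0.0497  0.06  ] [187. 140.] [625. 116.]
```

Request:
{"fn": "play_rows", "kwargs": {"moves": "0 0 0 0 0 -8.5;0 0 0 0 0 -8.5;0 0 0 0 0 -8.5;0 0 0 0 0 -8.5;0 0 0 0 0 -8.5;0 0 0 0 0 -8.5;0 0 0 0 0 -8.5;0 0 0 0 0 -8.5;0 0 0 0 0 -8.5", "grip": 1}}

```text
t: 1.0
position: [0.1675, -0.6276, 0.2305]
ee_rot: [0.696, 0.718, 0.0, -0.001]
wrist_force: [-0.4, -0.1, 0.3]
width: 0.002
grip_force: 0.0
```

Request:
{"fn": "play_rows", "kwargs": {"moves": "0.02 0.02 0 0 0 0;0.034 0.023 0 0 0 0;0.034 0.023 0 0 0 0;0.034 0.023 0 0 0 0;0.034 0.023 0 0 0 0;0.034 0.023 0 0 0 0;0.034 0.023 0 0 0 0;0.034 0.023 0 0 0 0;0.034 0.023 0 0 0 0;0.034 0.023 0 0 0 0;0.034 0.023 0 0 0 0;0.034 0.023 0 0 0 0"}}

```text
t: 2.2
position: [0.431, -0.2256, 0.231]
ee_rot: [0.698, 0.716, -0.0, -0.0]
wrist_force: [-0.3, -0.6, -0.4]
width: -0.002
grip_force: 0.0
```

Request:
{"fn": "play_rows", "kwargs": {"moves": "0.034 0.023 0 0 0 0;0.034 0.023 0 0 0 0;0.025 0.015 0 0 0 0;0.012 0.008 0 0 0 0;0.005 0 0 0 0 0;0 0 0 0 0 0;0 0 0 0 0 0"}}

```text
t: 2.9
position: [0.4963, -0.1165, 0.2312]
ee_rot: [0.699, 0.716, -0.0, -0.0]
wrist_force: [-0.8, -0.5, -0.7]
width: 0.005
grip_force: 0.0
```

Request:
{"fn": "play_rows", "kwargs": {"moves": "0.003 -0.002 0.02 0 0 0;0 0 0.025 0 0 0;0 0 0.025 0 0 0;0 0 0.025 0 0 0;0 0 0.025 0 0 0;0 0 0.018 0 0 0;0 0 0.01 0 0 0;0 0 0.005 0 0 0;0 0 0 0 0 0;0 0 0 0 0 0"}}

```text
t: 3.9
position: [0.4954, -0.1131, 0.0794]
ee_rot: [0.698, 0.716, 0.0, 0.001]
wrist_force: [-0.2, 0.6, -0.4]
width: 0.002
grip_force: 0.0
```

Run:
```python
from h import *
a=optics.grab_frame("top")[195:285,260:400,::-1];b=optics.grab_frame("side")[165:255,240:380,::-1]
cv2.imwrite("pics/p1.png",np.vstack([cv2.resize(x,None,fx=3.3,fy=3.3,interpolation=2) for x in(a,b)]))
```

```text
(no output)
```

View pics/p1.png

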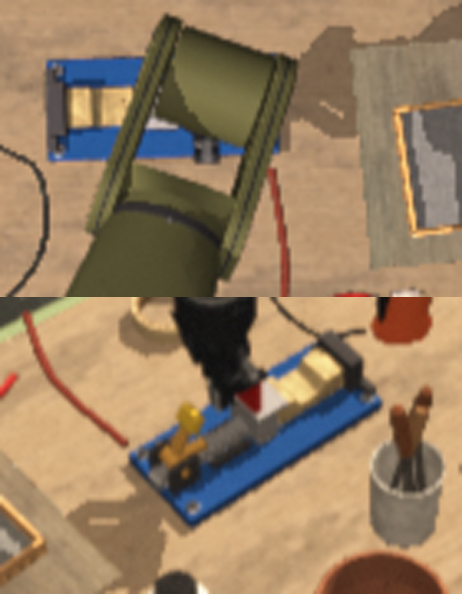

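In the side half, the closed fingers at about (235,390) are in the gap between the red tab and the yellow pad at (190,415). There is no contact force, so I'll push the pad.

Request:
{"fn": "play_rows", "kwargs": {"moves": "-0.008 0 0 0 0 0;-0.008 0 0 0 0 0;-0.008 0 0 0 0 0;-0.008 0 0 0 0 0;-0.008 0 0 0 0 0;-0.008 0 0 0 0 0;-0.007 0 0 0 0 0;-0.005 0 0 0 0 0;-0.003 0 0 0 0 0;0 0 0 0 0 0;0 0 0 0 0 0"}}

```text
t: 5.1
position: [0.4962, -0.1755, 0.0782]
ee_rot: [0.698, 0.716, -0.0, -0.0]
wrist_force: [-0.4, -0.3, 0.2]
width: 0.001
grip_force: 0.0
```

Run:
```python
from h import *
b=optics.grab_frame("side")[165:255,240:380,::-1]
cv2.imwrite("pics/p2.png",cv2.resize(b,None,fx=3.3,fy=3.3,interpolation=2))
```

```text
(no output)
```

View pics/p2.png

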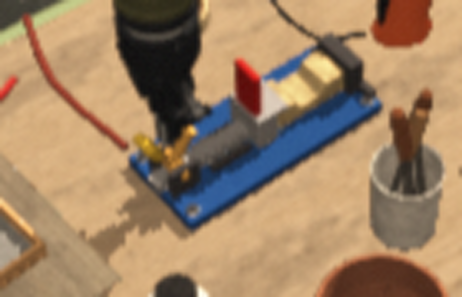

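The pad is now at (145,148), leaning toward -x. The pawl nose is up at (185,140) and there is no contact force, so the pawl stays over. Next I'll go over the tab.

Request:
{"fn": "play_rows", "kwargs": {"moves": "0.005 0 -0.02 0 0 0;0.005 0 -0.03 0 0 0;0.02 0 -0.03 0 0 0;0.03 -0.002 0 0 0 0;0.03 0 0 0 0 0;0.025 0 0 0 0 0;0.012 0 0 0 0 0;0 0 0.02 0 0 0;0 0 0.03 0 0 0;0 0 0.016 0 0 0;0 0 0.006 0 0 0;0 0 0 0 0 0"}}

```text
t: 6.35
position: [0.4905, -0.0488, 0.0855]
ee_rot: [0.698, 0.716, -0.001, -0.001]
wrist_force: [-0.6, -0.3, -0.1]
width: -0.001
grip_force: 0.0
```

Request:
{"fn": "play_rows", "kwargs": {"moves": "-0.006 0 -0.003 0 0 0;-0.006 0 0 0 0 0;-0.006 0 0 0 0 0;-0.006 0 0 0 0 0;-0.006 0 0 0 0 0;-0.006 0 0 0 0 0;-0.006 0 0 0 0 0;-0.006 0 0 0 0 0;-0.006 0 0 0 0 0;-0.006 0 0 0 0 0;-0.002 0 0 0 0 0;0 0 0 0 0 0"}}

```text
t: 7.55
position: [0.4922, -0.1114, 0.089]
ee_rot: [0.698, 0.716, -0.001, -0.0]
wrist_force: [1.1, -0.1, -0.3]
width: -0.001
grip_force: 0.0
```

Request:
{"fn": "play_rows", "kwargs": {"moves": "-0.002 0 0 0 0 0;-0.001 0 0 0 0 0;-0.001 0 0 0 0 0;0 0 0 0 0 0"}}

```text
t: 7.95
position: [0.4923, -0.1146, 0.089]
ee_rot: [0.698, 0.716, -0.0, -0.001]
wrist_force: [-1.2, 2.5, 0.9]
width: -0.001
grip_force: 1.3
```

Run:
```python
from h import *
b=optics.grab_frame("side")[165:255,240:380,::-1]
cv2.imwrite("pics/p3.png",cv2.resize(b,None,fx=3.3,fy=3.3,interpolation=2))
```

```text
(no output)
```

View pics/p3.png

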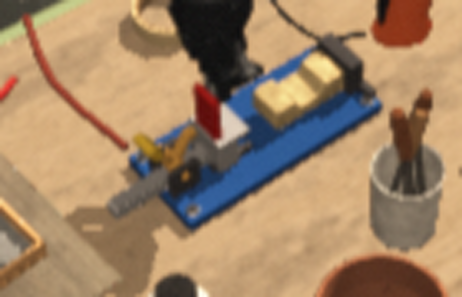

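The jaw has gone back, with the tab now at (207,110). The block is free at (297,92) and the pawl is still lifted. I'll nudge on to the end stop.

Request:
{"fn": "play_rows", "kwargs": {"moves": "-0.001 0 0 0 0 0;-0.001 0 0 0 0 0;-0.001 0 0 0 0 0;0 0 0 0 0 0"}}

```text
t: 8.4
position: [0.4923, -0.1149, 0.089]
ee_rot: [0.698, 0.716, 0.002, -0.003]
wrist_force: [-0.8, 13.3, 2.5]
width: -0.0
grip_force: 6.6
```

Request:
{"fn": "play_rows", "kwargs": {"moves": "0.005 0 0 0 0 0;0.004 0 -0.02 0 0 0;0.02 0 -0.03 0 0 0;0.03 0 -0.03 0 0 0;0.03 0 0 0 0 0;0.01 0 0 0 0 0;0 0 0 0 0 0;0 0 0 0 0 0", "grip": 1}}

```text
t: 9.2
position: [0.49, -0.0194, 0.1685]
ee_rot: [0.698, 0.716, -0.001, -0.0]
wrist_force: [0.7, 0.5, -0.3]
width: -0.004
grip_force: 0.0
```

```bash
cat > b.py <<'E'
from h import *
import os
t=cv2.imread("pics/top0.png"); s=cv2.cvtColor(optics.grab_frame("side"),4); cv2.imwrite("pics/side4.png",s)
def m(im,b):
    x0,y0,x1,y1=b; h=cv2.inRange(cv2.cvtColor(im[y0:y1,x0:x1],cv2.COLOR_BGR2HSV),(14,60,110),(30,255,255))
    n,l,st,_=cv2.connectedComponentsWithStats(h); k=1+np.argmax(st[1:,4]); q=np.argwhere(l==k)[:,::-1]+[x0,y0]; return q.astype(float)
a=m(t,(276,217,304,238)); print("top px",a.min(0),a.max(0),len(a))
P=np.array([plane("top",p,.051) for p in a]); print("top xy at .051",P.min(0).round(4),P.max(0).round(4))
b=m(s,(310,172,352,212)); print("side px",b.min(0),b.max(0),len(b))
cv2.imwrite("pics/p4.png",cv2.resize(s[165:225,300:360],None,fx=8,fy=8,interpolation=2))
E
python3 b.py
```

```text
top px [281. 221.] [302. 233.] 249
top xy at .051 [ 0.4708 -0.048   0.051 ] [0.5128 0.0251 0.051 ]
side px [310. 172.] [351. 192.] 472
```

View pics/p4.png

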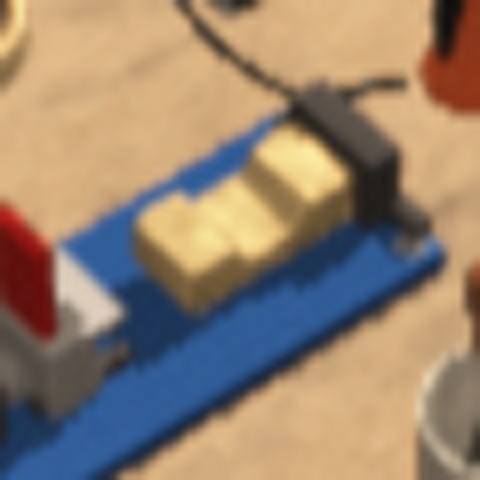

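The side crop shows the block free against the fixed jaw. The top corners of its near end are at about (137,222) and (187,278), and the notch is around (235,220).

Run:
```python
from h import *
S=lambda u,v:((u+.5)/8-.5+300,(v+.5)/8-.5+165)
T=lambda u,v:((u+.5)/4.4-.5+260,(v+.5)/4.4-.5+195)
for p in((137,222),(187,278),(187,198),(240,262),(285,125),(348,180)): print(p,plane("side",S(*p),.051).round(4))
# notch edges: top-view crop notch-flat boundaries, at block's left flat edge u~122
print("top far flat edge",plane("top",T(123,143),.051).round(4),"top notch near edge",plane("top",T(166,143),.051).round(4))
# height check: corner of far flat/notch edge, both sides
print(tri(T(123,119),S(300,218)),tri(T(123,119),S(250,168)))
print(tri(T(123,167),S(250,168)))
```

```text
(137, 222) [ 0.4779 -0.0616  0.051 ]
(187, 278) [ 0.5153 -0.0628  0.051 ]
(187, 198) [ 0.4797 -0.0369  0.051 ]
(240, 262) [ 0.5214 -0.04    0.051 ]
(285, 125) [0.4711 0.0213 0.051 ]
(348, 180) [0.5122 0.0238 0.051 ]
top far flat edge [0.4913 0.0021 0.051 ] top notch near edge [ 0.4915 -0.0317  0.051 ]
(array([0.51006277, 0.00182195, 0.03977277]), np.float64(0.002874447574803164)) (array([ 0.50321687, -0.00814416,  0.07397768]), np.float64(0.02129950073573686))
(array([0.47251537, 0.00223154, 0.03736135]), np.float64(0.0010702865867031407))
```

Request:
{"fn": "play_rows", "kwargs": {"moves": "0.001 0.003 0 0 0 0;0 0 0 0 0 0;0 0 0 0 0 0;0 0 0.02 0 0 0;0 0 0.025 0 0 0;0 0 0.025 0 0 0;0 0 0.025 0 0 0;0 0 0.02 0 0 0;0 0 0.015 0 0 0;0 0 0.01 0 0 0;0 0 0.005 0 0 0;0 0 0 0 0 0", "grip": 0}}

```text
t: 10.45
position: [0.4931, -0.0177, 0.024]
ee_rot: [0.698, 0.716, -0.0, -0.0]
wrist_force: [0.4, 0.1, 0.2]
width: 1.001
grip_force: 0.0
```

Request:
{"fn": "play_rows", "kwargs": {"moves": "0 0 0 0 0 0;0 0 0 0 0 0;0 0 0 0 0 0;0 0 0 0 0 0;0 0 0 0 0 0;0 0 0 0 0 0;0 0 0 0 0 0;0 0 0 0 0 0", "grip": 1}}

```text
t: 11.25
position: [0.494, -0.0177, 0.0253]
ee_rot: [0.698, 0.716, 0.0, 0.001]
wrist_force: [-1.1, -0.6, 5.7]
width: 0.452
grip_force: 63.1
```

Request:
{"fn": "play_rows", "kwargs": {"moves": "0 0 -0.005 0 0 0;0 0 -0.01 0 0 0;0 0 -0.015 0 0 0;0 0 -0.02 0 0 0;0 0 -0.02 0 0 0;0 0 -0.02 0 0 0;0 0 -0.025 0 0 0;0 0 -0.025 0 0 0;0 0 -0.02 0 0 0;0 0 -0.01 0 0 0;0 0 0 0 0 0;0 0 0 0 0 0"}}

```text
t: 12.45
position: [0.4924, -0.0175, 0.1929]
ee_rot: [0.698, 0.716, -0.001, -0.001]
wrist_force: [-0.0, -0.1, -6.4]
width: 0.449
grip_force: 61.9
```

Request:
{"fn": "play_rows", "kwargs": {"moves": "-0.01 -0.002 0 0 0 0;-0.02 -0.004 0 0 0 0;-0.03 -0.005 0 0 0 0;-0.04 -0.007 0 0 0 0;-0.04 -0.007 0 0 0 0;-0.04 -0.007 0 0 0 0;-0.04 -0.007 0 0 0 0;-0.04 -0.007 0 0 0 0;-0.04 -0.007 0 0 0 0;-0.035 -0.006 0 0 0 0;-0.025 -0.004 0 0 0 0;-0.015 -0.003 0 0 0 0"}}

```text
t: 13.65
position: [0.4351, -0.3961, 0.1925]
ee_rot: [0.699, 0.715, -0.0, -0.001]
wrist_force: [-0.3, -0.1, -7.6]
width: 0.443
grip_force: 61.8
```

Request:
{"fn": "play_rows", "kwargs": {"moves": "-0.008 -0.001 0 0 0 0;-0.003 0 0 0 0 0;0 0 0 0 0 -2;0 0 0 0 0 -3;0 0 0 0 0 -1.7;0 0 0 0 0 0;0 0 0 0 0 0"}}

```text
t: 14.35
position: [0.4363, -0.4046, 0.1943]
ee_rot: [0.655, 0.756, 0.0, -0.0]
wrist_force: [0.1, -0.8, -6.2]
width: 0.449
grip_force: 61.7
```

Request:
{"fn": "play_rows", "kwargs": {"moves": "0 0 0.01 0 0 0;0 0 0.02 0 0 0;0 0 0.025 0 0 0;0 0 0.025 0 0 0;0 0 0.025 0 0 0;0 0 0.025 0 0 0;0 0 0.018 0 0 0;0 0 0.01 0 0 0;0 0 0.006 0 0 0;0 0 0 0 0 0;0 0 0 0 0 0"}}

```text
t: 15.45
position: [0.4366, -0.4058, 0.0314]
ee_rot: [0.655, 0.756, -0.0, 0.001]
wrist_force: [-0.0, 0.3, -5.6]
width: 0.451
grip_force: 61.8
```

Run:
```python
from h import *
b=optics.grab_frame("side")[165:285,170:330,::-1]
cv2.imwrite("pics/p5.png",cv2.resize(b,None,fx=4,fy=4,interpolation=2))
```

```text
(no output)
```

View pics/p5.png

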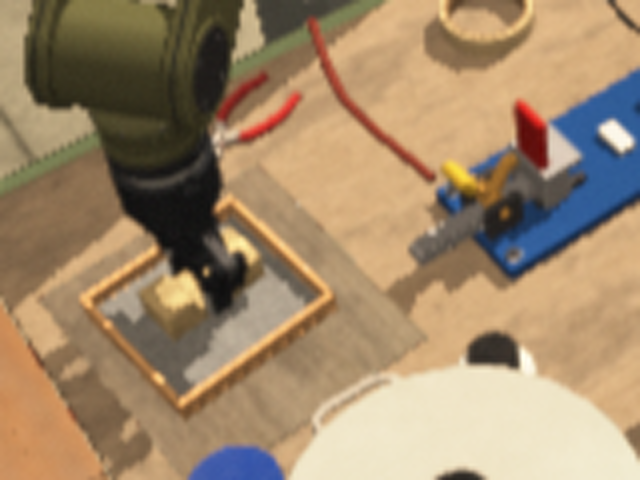

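The block at (200,285) is held level, inside the tray walls and aligned with them. The pawl and bar are unchanged, so I'll lower gently.

Request:
{"fn": "play_rows", "kwargs": {"moves": "0 0 0.006 0 0 0;0 0 0.005 0 0 0;0 0 0.003 0 0 0;0 0 0.002 0 0 0;0 0 0.001 0 0 0;0 0 0 0 0 0;0 0 0 0 0 0"}}

```text
t: 16.2
position: [0.4362, -0.4053, 0.0135]
ee_rot: [0.655, 0.756, 0.0, 0.0]
wrist_force: [-0.2, 1.2, -5.7]
width: 0.444
grip_force: 61.8
```

Request:
{"fn": "play_rows", "kwargs": {"moves": "0 0 0.001 0 0 0;0 0 0 0 0 0;0 0 0 0 0 0"}}

```text
t: 16.5
position: [0.4361, -0.4053, 0.0125]
ee_rot: [0.655, 0.756, -0.0, 0.0]
wrist_force: [0.9, -0.2, -5.4]
width: 0.453
grip_force: 61.9
```

Request:
{"fn": "play_rows", "kwargs": {"moves": "0 0 0.0005 0 0 0;0 0 0.0005 0 0 0;0 0 0 0 0 0;0 0 0 0 0 0"}}

```text
t: 16.9
position: [0.4362, -0.4054, 0.0124]
ee_rot: [0.655, 0.756, -0.0, 0.0]
wrist_force: [-3.6, 3.8, 6.0]
width: 0.446
grip_force: 63.1
```

Request:
{"fn": "play_rows", "kwargs": {"moves": "0 0 0 0 0 0;0 0 0 0 0 0;0 0 0 0 0 0;0 0 0 0 0 0;0 0 0 0 0 0;0 0 -0.005 0 0 0;0 0 -0.015 0 0 0;0 0 -0.03 0 0 0;0 0 -0.04 0 0 0;0 0 -0.04 0 0 0;0 0 -0.03 0 0 0;0 0 -0.01 0 0 0", "grip": 0.25}}

```text
t: 18.1
position: [0.4378, -0.407, 0.1876]
ee_rot: [0.655, 0.756, -0.001, 0.005]
wrist_force: [-0.4, -0.4, 0.3]
width: 0.755
grip_force: 0.0
```

Request:
{"fn": "play_rows", "kwargs": {"moves": "0 0 0 0 0 0;0 0 0 0 0 0;0 0 0 0 0 0"}}

```text
t: 18.4
position: [0.4351, -0.4041, 0.1786]
ee_rot: [0.655, 0.756, 0.0, -0.002]
wrist_force: [0.5, 0.4, -0.4]
width: 0.748
grip_force: 0.0
```

Run:
```python
from h import *
b=optics.grab_frame("side")[165:285,170:330,::-1]
cv2.imwrite("pics/p6.png",cv2.resize(b,None,fx=4,fy=4,interpolation=2))
```

```text
(no output)
```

View pics/p6.png

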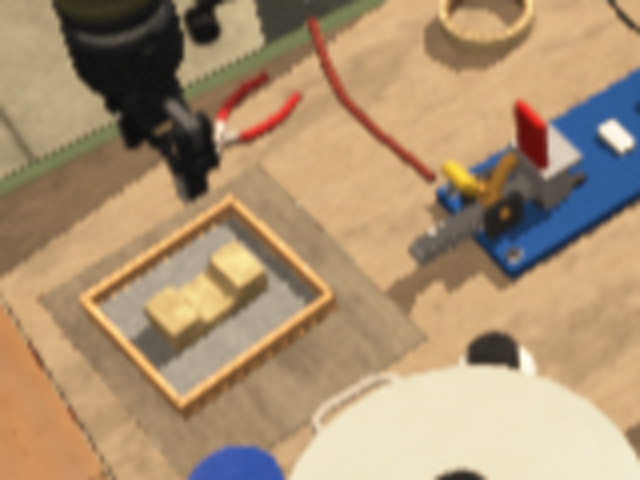

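The block lies upright in the middle of the tray at (207,293). The pawl is lifted, the bar is back, and the gripper is clear.

```bash
python3 -c "
from workcell import ticket
print(ticket.job_done())"
```

```text
the job is handed in; nothing more can be done
None
```

The job is handed in with the pawl tipped over and lifted, the bar pushed back to its stop, and the brass vee block lying upright mid-tray with the gripper clear; the hand-in returned no verdict.

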